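# Flip the guarded arming toggle on the joint tester's switch box

## Task

Arm the joint tester: put a finger under the front lip of the switch box's hinged guard, lift the guard well up, flip the toggle beneath it right over towards the hinge, then draw the finger out and let the guard drop shut by itself. Do not pinch the guard or press on its top, and leave the adapter, the disc and the bushings where they are.

Things in the scene. Friction and masses are not known exactly. Their poses are not given: they have to be found in the camera images.
- switch_box: Fixed grey metal switch box, 78 (x) x 100 (y) x 85 mm high. Origin: on the cart top, mid-width, 38 mm behind its front face; z up. Front face (x = -38) looks roughly to the robot's right, guard hinge at the rear (+x, to the robot's left). Its top is an open well, x = -34 to +18, 80 mm wide in y, floor at z = 45; side walls and rear reach z = 85, the 4 mm thick front wall only z = 57.
- guard (a joint): Guard angle, rad: 0 = shut, level; grows as its front edge rises; stop at 1.3. Flat flap, 82 mm from hinge to front edge, 96 mm wide, aluminium frame 3 mm thick with a clear pane on top; underside 85 mm above the cart. About 0.12 kg, free hinge: it falls shut from any angle, so it must rest on the finger while the toggle is flipped.
- guard_hinge (a point): Middle of the guard's hinge line: x = +22 mm, y = 0, z = 85 mm in the box's frame. The hinge axis is the box's y.
- guard_lip (a point): Middle of the lower front edge of the guard; moves with it. Shut: x = -60, z = 85 mm in the box's frame, so the front edge stands out 22 mm beyond the box's front face with only the cart top below: this is the lip to lift by (1 N or less straight up).
- toggle (a joint): Toggle angle, rad: 0 = off, leaning 0.38 rad from upright to the front (box -x); 0.76 = fully over, leaning 0.38 rad towards the hinge (+x). Stays where it is left (about 1.5 N at its tip to move). Steel bat 7 mm thick with an 11 mm ball end; pivot along the box's y at x = -10, y = 0, z = 49 mm in the box's frame; ball centre 28.5 mm from the pivot.
- toggle_tip (a point): Centre of the toggle's ball end; moves with the toggle. Off: about x = -21, z = 75 mm in the box's frame; fully over: about x = +1, z = 75 mm. The ball stays just below the shut guard.
- adapter: Loose polished aluminium pyramid adapter, round foot 52 mm across, 33 mm high; origin at the centre of its underside. Bystander.
- rotator: Loose blue anodized rotator disc, 60 mm across, 14 mm high; origin at the centre of its underside. Bystander.
- bushing0: Loose brass bushing standing on end, 24 mm across, 22 mm high; origin at the centre of its underside. Bystander.
- bushing1: Loose brass bushing, like bushing0. Bystander.
- guard_pane (a point): Centre of the top face of the clear pane on the guard, 37 mm from the hinge, 5 mm above the guard's underside; moves with the guard. The pane is 70 (x) x 90 (y) x 2 mm, its front edge 10 mm behind the lip's edge. The gripper must not press on it.
Not all that is in view belongs to the job. There is more than one size of the switch_box; the one meant has the size given above.

How it is judged (in metres and radians):
On the way, in this order (a step that is already met when the one before it is completed fails the run):
1. the guard is lifted (over 0.28 rad) with the toggle not yet flipped (value of joint guard above 0.28 rad and value of joint toggle below 0.35 rad), for 0.1 s.
2. the toggle is flipped right over while the guard is up (value of joint toggle above 0.62 rad and value of joint guard above 0.2 rad), for 0.1 s.
At the end, for the whole second after the job is handed in: The toggle is over towards the hinge (joint above 0.62 of 0.76 rad), the guard is shut (below 0.04 rad) and at rest, and the four loose parts are within 12 mm of where they began (value of joint guard below 0.04 rad and value of joint toggle above 0.62 rad and velocity of joint guard between -0.05 and 0.05 rad/s and distance of each of adapter, rotator, bushing0, bushing1 from where it was at the start of the episode below 0.012 m); the robot touches nothing.
It fails at once if the guard is pinched or pressed on its top (contact force between guard_c1 and the fingers above 1 N or contact force between guard_c1 and the arm above 1 N).
It fails at once if a loose part is lifted, carried or pushed away (distance of any of adapter, rotator, bushing0, bushing1 from where it was at the start of the episode above 0.012 m).
It also fails if it takes over 45 s, if anything falls off the work surface, if the arm or the gripper's body presses on something with over 40 N, if the wrist force passes 120 N, or if a joint passes its speed limit or range.

## Robot

A 6-joint arm with a two-finger parallel gripper is mounted at the origin on the work surface. World frame = base frame: x ahead of the robot, y to its left, z up, the work surface at z = 0. Lengths are in mm, angles in rad, forces in N, time in s.
With the tool pointing down it reaches from about 375 to 925 mm from the base axis. Payload 5.7 kg.
Tool frame: the origin (TCP) lies at the very end of the fingers, on their centre line; the grasp point (between the pads) lies 19 mm behind it (robot.grip_point_offset is the z of the grasp point in the tool frame, in mm); z points along the fingers, y is the direction in which the jaws open and shut (so a half turn about z gives the same grasp; the last joint's range is limited). The gripper opens to 88 mm and grips with 3 to 60 N. Pads are 20 mm wide; open, the fingers measure 115 mm over their backs; the gripper's body (75 mm by 178 mm) begins 61 mm behind the grasp point.
Start: joints at [-1.247, 0.359, 1.51, -0, 1.272, -0.115], TCP at [254.893, -543.131, 222.623] pointing down, gripper open.
Joint ranges: [-2.97, 2.97], [-1.01, 2.36], [0.21, 2.38], [-0.96, 4.11], [0.2, 2.71], [-2.98, 2.98]. Speed limits (rad/s): [2.39, 2.39, 3.14, 3.14, 3.14, 3.14].

## Interface

Orientations are given as a unit quaternion [x, y, z, w].
In Python, from rig import robot gives the robot as it stands.
- The arm moves only by the tool carry_out, never from a script. Its argument "motion" is a list of rows, each a list of 6 numbers: the shift along the tool's x, y, z in m, then the turn, a rotation vector about the tool's x, y, z in rad. A call has 1 to 20 rows; each row shifts and turns the commanded pose from where the row before left it, along the tool's axes as they then stand; what a row does not reach is not made up. A row lasts 1/8 s, in which the tool goes at most 62.5 mm and 10.7 degrees, less where a joint would pass 70% of its speed; a pose out of reach is approached as far as the arm can. A call with a gripper value outside its range is refused whole. "gripper" is the finger opening in m, from 0 to 0.0878, set as the call begins (left out, the last holds). The fingers move at their own pace and stop on an object; "newtons" is the grip in N (left out, the last holds). Time passes only in rows, so rows that do not move let the fingers close. It gives the time, the measured TCP pose, the force and the opening at its end, in the units of the state.
- robot.get_state(): the state, without advancing time (a new reading comes with each control period).
- robot.read_camera(name): name is "scene" or "top"; returns (picture, depth): 400x640x3 uint8, red, green, blue; 400x640 float32, mm along the optical axis (not along the pixel's ray), 0 where there is no reading.
- robot.calibration(name): a dict with "fx", "fy", "cx", "cy" (pixels), "k1" (the pictures are not rectified: a ray, as slopes to the right and down, at radius r is drawn at 1 + k1 r^2 times it, then the intrinsics apply), "cam_to_world" (4x4, takes a point from camera to world coordinates). Camera axes: x right, y down, z forward; pixel columns grow to the right and rows downward; lengths in mm; the calibration is good to about 2 mm. A picture is of the moment at which its call begins. calibration takes no time and is no camera call.
- robot.job_done(): hands the job in, once; it reports no verdict.
The state is a dict: "time": time; "joints": joint angles; "qvel": joint speeds; "joint_efforts": joint torques, N m; "ee_pos": TCP position; "eef_rot": TCP orientation; "wrist_force": force on the tool from outside, world axes, zero at the start; "moment": the same for the moment, N m; "opening": finger opening in mm.
Only numpy, scipy, OpenCV 4.12 (cv2) and the standard library are available. Lean on these libraries where they do the work, as an engineer would, in place of code of your own. Each camera call takes 0.05 s, during which the arm holds its last target.

## Working session

There is one attempt and no reset: what is moved stays moved. The work goes in short steps, Python scripts to look and compute and a tool call to move; the robot and the scene stay as the last step left them, time stands still between calls to the robot, and variables do not carry over. Pictures are saved under pics/ and viewed, and the job is handed in when it is done.

Besides the shell and the picture viewer there is one more tool, called after "Request:" as name(argument=value, ...), one argument or row to a line, values as JSON. carry_out: Moves the arm, as the interface text tells. Its arguments: {"type":"object","properties":{"motion":{"type":"array","items":{"type":"array","items":{"type":"number"}}},"gripper":{"type":"number"},"newtons":{"type":"number"}},"required":["motion"]}

```bash
ls; mkdir -p pics; python3 - <<'E'
from rig import robot
import cv2,numpy as np
print(robot.get_state())
for n in("scene","top"):
    p,d=robot.read_camera(n); cv2.imwrite(f"pics/{n}0.png",p[:,:,::-1]); np.save(f"pics/{n}0d.npy",d)
    print(n,robot.calibration(n))
E
```

```text
pics
{'time': 0.0, 'joints': array([-1.24709184e+00,  3.59460615e-01,  1.51141870e+00,  9.97618235e-06,
        1.27247734e+00, -1.15108871e-01]), 'qvel': array([ 0.00060216,  0.0010137 , -0.00111317, -0.00076788, -0.00229805,
       -0.0002884 ]), 'joint_efforts': array([ 1.98545567e-03, -5.15386927e+01, -2.70725799e+01,  6.77223061e-02,
        3.49290250e-02, -1.54581858e-04]), 'ee_pos': array([ 254.69463198, -542.51328426,  221.84123337]), 'eef_rot': array([ 9.76026698e-01,  2.17649045e-01, -8.70834983e-05, -8.77704329e-04]), 'wrist_force': array([-0.27861429,  0.45413517, -0.50161607]), 'moment': array([-0.00648744, -0.01367134,  0.04039512]), 'opening': 87.7998180016571}
scene {'fx': 467.61876320074555, 'fy': 467.61876320074555, 'cx': 323.63686540650315, 'cy': 200.7386482105362, 'k1': -0.02742923305215771, 'cam_to_world': array([[ 7.21356999e-02,  6.47444909e-01, -7.58690669e-01,
         1.13404497e+03],
       [ 9.97385649e-01, -5.00886837e-02,  5.20863776e-02,
         6.53067594e+01],
       [-4.27875698e-03, -7.60464472e-01, -6.49365443e-01,
         5.71975514e+02],
       [ 0.00000000e+00,  0.00000000e+00,  0.00000000e+00,
         1.00000000e+00]])}
top {'fx': 475.302976738394, 'fy': 475.302976738394, 'cx': 316.0356774216139, 'cy': 192.23198011324837, 'k1': -0.10163591680710307, 'cam_to_world': array([[ 2.23570602e-02, -9.87128473e-01,  1.58358894e-01,
         4.16935612e+02],
       [-9.99270348e-01, -1.71579182e-02,  3.41229819e-02,
         7.53731378e+01],
       [-3.09666581e-02, -1.59006237e-01, -9.86791813e-01,
         9.64047779e+02],
       [ 0.00000000e+00,  0.00000000e+00,  0.00000000e+00,
         1.00000000e+00]])}
```

View pics/scene0.png

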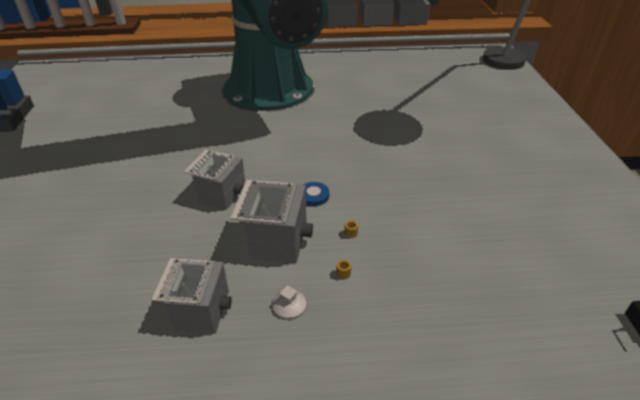

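View pics/top0.png

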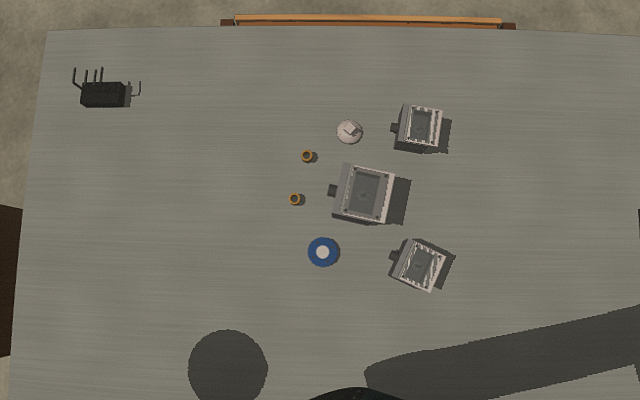

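```bash
cat > h.py <<'E'
import numpy as np,cv2
from rig import robot
def K(n):
    c=robot.calibration(n); return c,np.array([[c['fx'],0,c['cx']],[0,c['fy'],c['cy']],[0,0,1]])
# distort model: pos*(1+k1 r^2), same as opencv k1
def ray(n,uv):
    c,k=K(n); p=cv2.undistortPoints(np.array(uv,float).reshape(-1,1,2),k,np.array([c['k1'],0,0,0,0]))[:,0]
    return np.c_[p,np.ones(len(p))],c['cam_to_world']
def atz(n,uv,z):
    r,T=ray(n,uv); w=r@T[:3,:3].T; o=T[:3,3]; s=(z-o[2])/w[:,2]; return o+w*s[:,None]
def atd(n,uv,d):
    r,T=ray(n,uv); dd=np.array([d[int(round(v)),int(round(u))] for u,v in uv]); return (r*dd[:,None])@T[:3,:3].T+T[:3,3]
def proj(n,P):
    c,k=K(n); T=np.linalg.inv(c['cam_to_world']); rv=cv2.Rodrigues(T[:3,:3])[0]
    return cv2.projectPoints(np.array(P,float).reshape(-1,1,3),rv,T[:3,3],k,np.array([c['k1'],0,0,0,0]))[0][:,0]
E
python3 - <<'E'
from h import *
t=cv2.imread('pics/top0.png'); cv2.imwrite('pics/top_c.png',cv2.resize(t[90:310,290:470],None,fx=3.3,fy=2.7,interpolation=cv2.INTER_CUBIC) if 0 else cv2.resize(t[95:305,290:470],None,fx=2.85,fy=2.85,interpolation=cv2.INTER_CUBIC))
s=cv2.imread('pics/scene0.png'); cv2.imwrite('pics/scene_c.png',cv2.resize(s[140:345,140:370],None,fx=2.9,fy=2.9,interpolation=cv2.INTER_CUBIC))
# depth cloud of the boxes: heights
d=np.load('pics/top0d.npy')
vv,uu=np.mgrid[0:400,0:640]; uv=np.c_[uu.ravel(),vv.ravel()]
P=atd('top',uv,d).reshape(400,640,3)
for (u,v) in [(423,126),(365,193),(421,264)]:
    w=P[v-40:v+40,u-45:u+45]; z=w[:,:,2]; m=z>30
    hz,e=np.histogram(z[m],bins=np.arange(30,140,5)); print((u,v),list(zip(e[:-1].astype(int),hz)))
E
```

```text
(423, 126) [(np.int64(30), np.int64(65)), (np.int64(35), np.int64(33)), (np.int64(40), np.int64(27)), (np.int64(45), np.int64(29)), (np.int64(50), np.int64(36)), (np.int64(55), np.int64(31)), (np.int64(60), np.int64(114)), (np.int64(65), np.int64(1036)), (np.int64(70), np.int64(390)), (np.int64(75), np.int64(0)), (np.int64(80), np.int64(0)), (np.int64(85), np.int64(0)), (np.int64(90), np.int64(0)), (np.int64(95), np.int64(0)), (np.int64(100), np.int64(0)), (np.int64(105), np.int64(0)), (np.int64(110), np.int64(0)), (np.int64(115), np.int64(0)), (np.int64(120), np.int64(0)), (np.int64(125), np.int64(0)), (np.int64(130), np.int64(0))]
(365, 193) [(np.int64(30), np.int64(21)), (np.int64(35), np.int64(58)), (np.int64(40), np.int64(55)), (np.int64(45), np.int64(10)), (np.int64(50), np.int64(12)), (np.int64(55), np.int64(12)), (np.int64(60), np.int64(13)), (np.int64(65), np.int64(11)), (np.int64(70), np.int64(15)), (np.int64(75), np.int64(12)), (np.int64(80), np.int64(352)), (np.int64(85), np.int64(1801)), (np.int64(90), np.int64(612)), (np.int64(95), np.int64(1)), (np.int64(100), np.int64(0)), (np.int64(105), np.int64(0)), (np.int64(110), np.int64(0)), (np.int64(115), np.int64(0)), (np.int64(120), np.int64(0)), (np.int64(125), np.int64(0)), (np.int64(130), np.int64(0))]
(421, 264) [(np.int64(30), np.int64(63)), (np.int64(35), np.int64(13)), (np.int64(40), np.int64(15)), (np.int64(45), np.int64(18)), (np.int64(50), np.int64(18)), (np.int64(55), np.int64(13)), (np.int64(60), np.int64(107)), (np.int64(65), np.int64(1100)), (np.int64(70), np.int64(561)), (np.int64(75), np.int64(0)), (np.int64(80), np.int64(0)), (np.int64(85), np.int64(0)), (np.int64(90), np.int64(0)), (np.int64(95), np.int64(0)), (np.int64(100), np.int64(0)), (np.int64(105), np.int64(0)), (np.int64(110), np.int64(0)), (np.int64(115), np.int64(0)), (np.int64(120), np.int64(0)), (np.int64(125), np.int64(0)), (np.int64(130), np.int64(0))]
```

View pics/top_c.png

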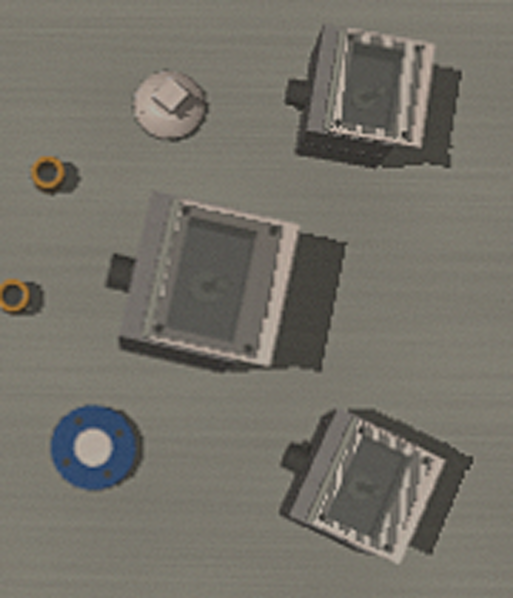

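View pics/scene_c.png

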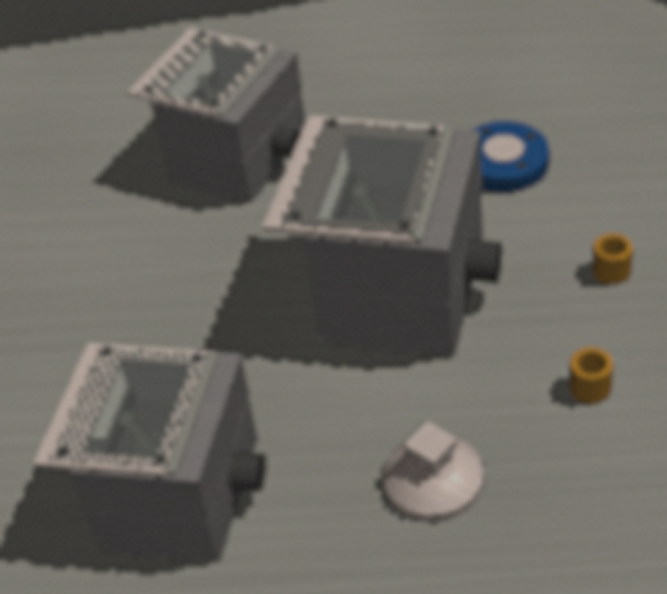

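```bash
python3 - <<'E'
from h import *
for n,c in(('top',(365,193)),('scene',(270,215))):
    d=np.load(f'pics/{n}0d.npy'); vv,uu=np.mgrid[0:400,0:640]
    P=atd(n,np.c_[uu.ravel(),vv.ravel()],d).reshape(400,640,3)
    w=P[c[1]-45:c[1]+50,c[0]-50:c[0]+50].reshape(-1,3); w=w[(w[:,2]>80)&(w[:,2]<100)]
    print(n,len(w),w.mean(0),cv2.minAreaRect(w[:,:2].astype(np.float32)))
top=np.array([[299,223],[271,365],[155,190],[120,338]])/2.85+[290,95]
print(atz('top',top[:2],88),atz('top',top[2:],85))
sc=np.array([[318,114],[264,224],[482,130],[450,245]])/2.9+140
print(atz('scene',sc[:2],88),atz('scene',sc[2:],85))
E
```

```text
top 2766 [557.71090032  18.01107029  88.12961391] ((558.6773681640625, 17.421276092529297), (98.71148681640625, 101.1902084350586), 78.16781616210938)
scene 2757 [568.76568925  17.24442315  88.90045775] ((561.8800659179688, 16.621868133544922), (100.80059814453125, 102.8316879272461), 78.4260482788086)
[[596.15797628 -41.52572263  88.        ]
 [502.12533786 -23.05847908  88.        ]] [[617.48939193  53.43057774  85.        ]
 [518.29676558  74.98100933  85.        ]]
[[503.42282747 -16.32387157  88.        ]
 [596.51666739 -40.32981908  88.        ]] [[522.00529385  78.28469586  85.        ]
 [616.99221869  57.39039601  85.        ]]
```

Could be mistaken for the target: the small boxes at top pixels (423,126) and (421,264), both about 70 mm high. The box at (365,193) has its guard top at about 88–90 mm and is 100 mm wide, so it matches. I'll check its fitted pose with an overlay.

```bash
cat >> h.py <<'E'
TH=np.deg2rad(78.3); B=np.array([562.0,26.8])
def b2w(p,B=B,TH=TH):
    p=np.atleast_2d(np.array(p,float)); c,s=np.cos(TH),np.sin(TH)
    return np.c_[B[0]+c*p[:,0]-s*p[:,1],B[1]+s*p[:,0]+c*p[:,1],p[:,2]]
def w2b(p,B=B,TH=TH):
    p=np.atleast_2d(np.array(p,float))-[*B,0]; c,s=np.cos(TH),np.sin(TH)
    return np.c_[c*p[:,0]+s*p[:,1],-s*p[:,0]+c*p[:,1],p[:,2]]
E
python3 - <<'E'
from h import *
ims=[]
for n,c in(('top',(365,193)),('scene',(265,215))):
    im=cv2.imread(f'pics/{n}0.png'); f=5
    x0,y0=c[0]-50,c[1]-50; z=cv2.resize(im[y0:y0+100,x0:x0+80+0*20+0],None,fx=f,fy=f,interpolation=cv2.INTER_CUBIC) if 0 else cv2.resize(im[y0:y0+110,x0-5:x0+90],None,fx=4.2,fy=4.2,interpolation=cv2.INTER_CUBIC)
    for poly,col in(([[-60,-48,88],[22,-48,88],[22,48,88],[-60,48,88]],(0,255,0)),([[-38,-50,0],[-38,50,0],[-38,50,85],[40,50,85],[40,-50,85],[40,-50,0]],(0,0,255)),([[-10,0,49],[-21,0,75]],(255,0,255))):
        q=(proj(n,b2w(poly))-[x0-5,y0]+.5)*4.2
        cv2.polylines(z,[np.round(q).astype(int)],len(poly)>2,col,1)
    ims.append(z)
cv2.imwrite('pics/ov0.png',np.hstack(ims))
d=np.load('pics/top0d.npy'); vv,uu=np.mgrid[0:400,0:640]
P=atd('top',np.c_[uu.ravel(),vv.ravel()],d).reshape(400,640,3)
for (u,v) in [(423,126),(421,264)]:
    w=P[v-35:v+35,u-35:u+40].reshape(-1,3); w=w[(w[:,2]>12)&(w[:,2]<100)]; print(w.min(0),w.max(0))
E
```

```text
[ 655.19523159 -136.56824177   12.04060044] [743.6819321  -40.33753835  74.93212649]
[ 377.11955758 -137.66412132   12.02238007] [476.22463626 -36.1626559   74.32917272]
```

View pics/ov0.png

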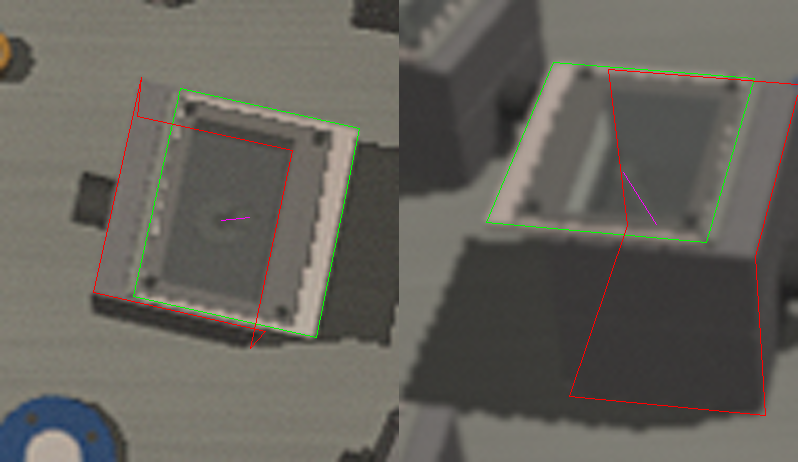

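Request:
carry_out(
  motion=[
    [0,0,-0.01,0,0,-0.155],
    [0,0,-0.01,0,0,-0.155],
    [0,0,-0.01,0,0,-0.155],
    [0,0,-0.01,0,0,-0.155],
    [0,0,-0.01,0,0,-0.155],
    [0,0,-0.01,0,0,-0.155],
    [0,0,0,0,0,0],
  ],
)

```text
time: 0.98
ee_pos: [255.0, -543.4, 283.0]
eef_rot: [0.775, 0.632, -0.0, 0.0]
wrist_force: [0.3, 0.3, 0.6]
opening: 88.0
```

```bash
cat >> h.py <<'E'
from scipy.spatial.transform import Rotation as R
def status(tgt_box=None,a=None):
    s=robot.get_state(); q=R.from_quat(s['eef_rot']); M=q.as_matrix(); c,sn=np.cos(TH),np.sin(TH)
    print('t%.2f'%s['time'],'box',w2b(s['ee_pos'])[0].round(1),'z-tool tilt(down)',round(float(np.arcsin(-M[2,2])),3),'j',s['joints'].round(2),'F',s['wrist_force'].round(1),'open',round(s['opening'],1))
    if a is not None:
        ex=np.array([c,sn,0]);ey=np.array([-sn,c,0]);z=np.cos(a)*ex-np.array([0,0,np.sin(a)]);y=-ey;x=np.cross(y,z)
        G=np.c_[x,y,z]; print('turn tool',(q.inv()*R.from_matrix(G)).as_rotvec().round(3))
    if tgt_box is not None:
        print('shift tool m',(M.T@(b2w(tgt_box)[0]-s['ee_pos'])/1000).round(4))
E
python3 -c "
from h import *
status([-125,0,232],np.pi/2)"
```

```text
t0.97 box [-620.6  185.   283. ] z-tool tilt(down) 1.57 j [-1.25  0.31  1.43  0.    1.4  -1.04] F [0.3 0.3 0.6] open 88.0
turn tool [0.    0.001 0.001]
shift tool m [0.4954 0.1854 0.0508]
```

Request:
carry_out(
  motion=[
    [0.03,0.0125,0,0,0,0],
    [0.03,0.0125,0,0,0,0],
    [0.03,0.0125,0,0,0,0],
    [0.03,0.0125,0,0,0,0],
    [0.03,0.0125,0,0,0,0],
    [0.03,0.0125,0,0,0,0],
    [0.03,0.0125,0,0,0,0],
    [0.03,0.0125,0,0,0,0],
    [0.03,0.0125,0,0,0,0],
    [0.03,0.0125,0,0,0,0],
    [0.03,0.0125,0,0,0,0],
    [0.03,0.0125,0,0,0,0],
    [0.03,0.0125,0,0,0,0],
    [0.03,0.0125,0,0,0,0],
    [0.03,0.01,0,0,0,0],
    [0,0,0,0,0,0],
  ],
  gripper=0,
  newtons=5,
)

```text
time: 2.98
ee_pos: [526.7, -137.7, 281.8]
eef_rot: [0.775, 0.632, -0.0, -0.001]
wrist_force: [-0.5, 1.1, -1.1]
opening: 0.2
```

Request:
carry_out(
  motion=[
    [0,0,0,0,0.11,0],
    [0,0,0,0,0.11,0],
    [0,0,0,0,0.11,0],
    [0,0,0,0,0.11,0],
    [0,0,0,0,0.11,0],
    [0,0,0,0,0.11,0],
    [0,0,0,0,0.11,0],
    [0,0,0,0,0,0],
  ],
)

```text
time: 3.98
ee_pos: [525.3, -141.2, 280.7]
eef_rot: [0.72, 0.583, 0.291, -0.239]
wrist_force: [-0.5, 0.3, 0.5]
opening: 0.7
```

```bash
python3 - <<'E'
from h import *
status([-115,0,90],0.8)
for n in("scene","top"):
    p,d=robot.read_camera(n); cv2.imwrite(f"pics/{n}1.png",p[:,:,::-1])
E
```

```text
t3.98 box [-172.     1.9  280.7] z-tool tilt(down) 0.8 j [-0.82  0.43  1.52  0.61  1.67 -0.7 ] F [-0.5  0.3  0.5] open 0.7
turn tool [-0.002 -0.    -0.005]
shift tool m [-0.092   0.0027  0.1764]
```

View pics/scene1.png

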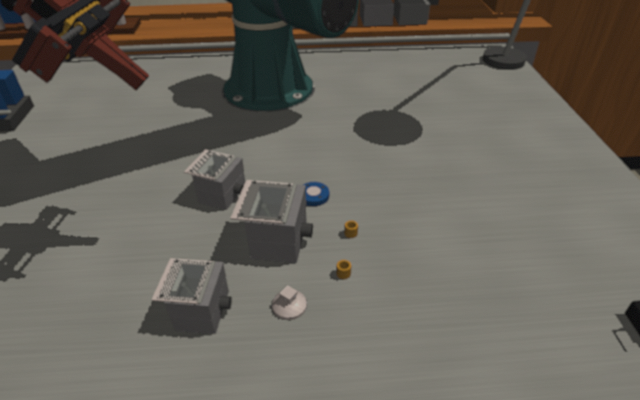

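View pics/top1.png

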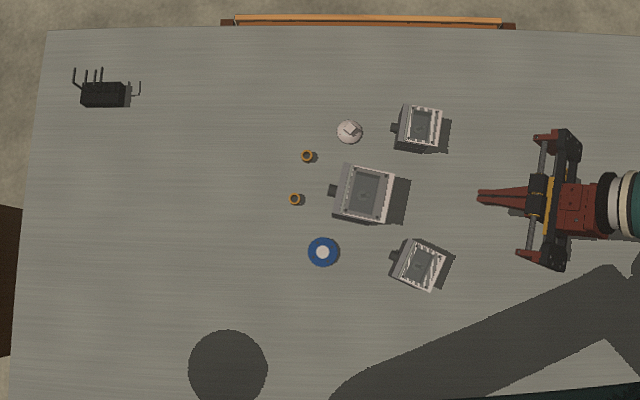

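The top view shows the gripper pointing at the box, tip at about (480,196), with a clear corridor between the small boxes. Moving in.

Request:
carry_out(
  motion=[
    [-0.0092,0.0003,0.0176,0,0,0],
    [-0.0092,0.0003,0.0176,0,0,0],
    [-0.0092,0.0003,0.0176,0,0,0],
    [-0.0092,0.0003,0.0176,0,0,0],
    [-0.0092,0.0003,0.0176,0,0,0],
    [-0.0092,0.0003,0.0176,0,0,0],
    [-0.0092,0.0003,0.0176,0,0,0],
    [-0.0092,0.0003,0.0176,0,0,0],
    [-0.0092,0.0003,0.0176,0,0,0],
    [-0.0092,0,0.0176,0,0,-0.005],
    [0,0,0,0,0,0],
    [0,0,0,0,0,0],
  ],
)

```text
time: 5.58
ee_pos: [540.6, -84.7, 92.4]
eef_rot: [0.717, 0.588, 0.292, -0.237]
wrist_force: [-1.1, 1.0, -0.6]
opening: 0.3
```

```bash
python3 - <<'E'
from h import *
status([-80,0,55],0.8); status([-52,0,55],0.8)
for n in("scene","top"):
    p,d=robot.read_camera(n); cv2.imwrite(f"pics/{n}2.png",p[:,:,::-1])
    P=robot.get_state()['ee_pos']; print(n,proj(n,P))
E
python3 -c "
import cv2
a=cv2.imread('pics/scene2.png')[130:330,130:330];b=cv2.imread('pics/top2.png')[100:300,300:500]
import numpy as np
cv2.imwrite('pics/c2.png',cv2.resize(np.hstack([a,b]),None,fx=2,fy=2,interpolation=2))"
```

```text
t5.58 box [-113.6   -1.6   92.4] z-tool tilt(down) 0.801 j [-0.73  0.65  1.72  0.67  1.3  -0.9 ] F [-1.1  1.  -0.6] open 0.3
turn tool [-0.001  0.001  0.007]
shift tool m [-0.0019 -0.0016  0.0502]
t5.58 box [-113.6   -1.6   92.4] z-tool tilt(down) 0.801 j [-0.73  0.65  1.72  0.67  1.3  -0.9 ] F [-1.1  1.  -0.6] open 0.3
turn tool [-0.001  0.001  0.007]
shift tool m [ 0.0182 -0.0014  0.0697]
scene [[205.54962946 193.2652317 ]]
top [[418.92567619 202.52046623]]
```

View pics/c2.png

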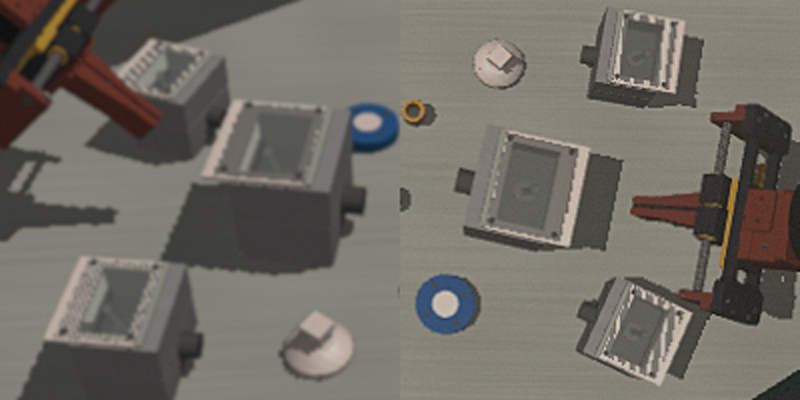

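```bash
python3 - <<'E'
from h import *
status([-58,-4,62],0.8)
E
```

```text
t5.67 box [-113.9   -1.9   92.8] z-tool tilt(down) 0.801 j [-0.73  0.65  1.72  0.67  1.3  -0.9 ] F [ 1.   0.3 -0.1] open 0.6
turn tool [-0.001  0.001  0.007]
shift tool m [0.0187 0.0022 0.061 ]
```

Request:
carry_out(
  motion=[
    [0.0023,0.0003,0.0076,0,0,0],
    [0.0023,0.0003,0.0076,0,0,0],
    [0.0023,0.0003,0.0076,0,0,0],
    [0.0023,0.0003,0.0076,0,0,0],
    [0.0023,0.0003,0.0076,0,0,0.007],
    [0.0023,0.0003,0.0076,0,0,0],
    [0.0023,0.0003,0.0076,0,0,0],
    [0.0023,0,0.0076,0,0,0],
    [0,0,0,0,0,0],
    [0,0,0,0,0,0],
  ],
)

```text
time: 6.92
ee_pos: [553.6, -30.7, 61.5]
eef_rot: [0.719, 0.585, 0.291, -0.238]
wrist_force: [0.5, -1.1, -0.2]
opening: 0.0
```

```bash
cat > look.py <<'E'
import sys
from h import *
k=sys.argv[1]
a=robot.read_camera('scene')[0][130:330,130:330,::-1];b=robot.read_camera('top')[0][110:270,300:460,::-1]
cv2.imwrite(f'pics/c{k}.png',np.hstack([cv2.resize(a,(400,400),interpolation=2),cv2.resize(b,(400,400),interpolation=2)]))
E
python3 look.py 3; python3 -c "
from h import *
status([-52,-4,110],0.8)"
```

```text
t7.03 box [-58.2  -3.6  61.5] z-tool tilt(down) 0.801 j [-0.65  0.68  1.77  0.74  1.2  -0.9 ] F [ 0.6 -0.4 -0.2] open 0.1
turn tool [-0.001  0.001 -0.   ]
shift tool m [ 0.0382  0.0004 -0.0305]
```

View pics/c3.png

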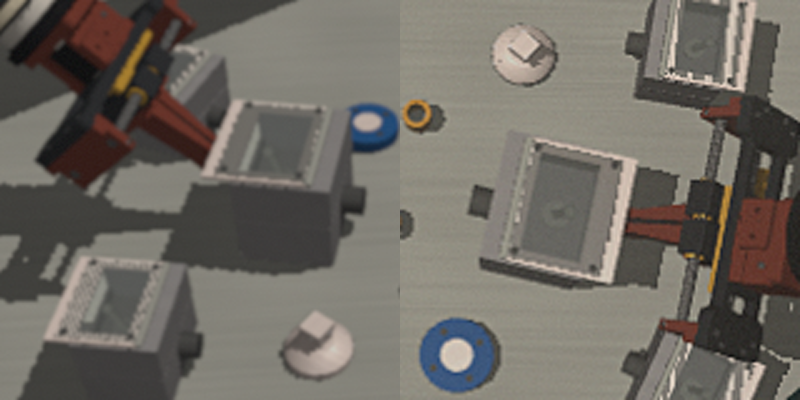

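Request:
carry_out(
  motion=[
    [0.0038,0,-0.003,0,0,0],
    [0.0038,0,-0.003,0,0,0],
    [0.0038,0,-0.003,0,0,0],
    [0.0038,0,-0.003,0,0,0],
    [0.0038,0,-0.003,0,0,0],
    [0.0038,0,-0.003,0,0,0],
    [0.0038,0,-0.003,0,0,0],
    [0.0038,0,-0.003,0,0,0],
    [0.0038,0,-0.003,0,0,0],
    [0.0038,0,-0.003,0,0,0],
    [0,0,0,0,0,0],
    [0,0,0,0,0,0],
  ],
)

```text
time: 8.52
ee_pos: [555.0, -24.5, 109.4]
eef_rot: [0.719, 0.585, 0.291, -0.238]
wrist_force: [-0.5, -0.8, 0.2]
opening: 0.7
```

```bash
python3 look.py 4; python3 -c "
from h import *
status([-40,-3,98],0.65)"
```

```text
t8.62 box [-51.7  -3.5 109.3] z-tool tilt(down) 0.801 j [-0.64  0.6   1.76  0.72  1.26 -0.83] F [-0.5 -0.7 -0.8] open 0.3
turn tool [-0.001  0.151 -0.001]
shift tool m [ 0.0005 -0.0005  0.0162]
```

View pics/c4.png

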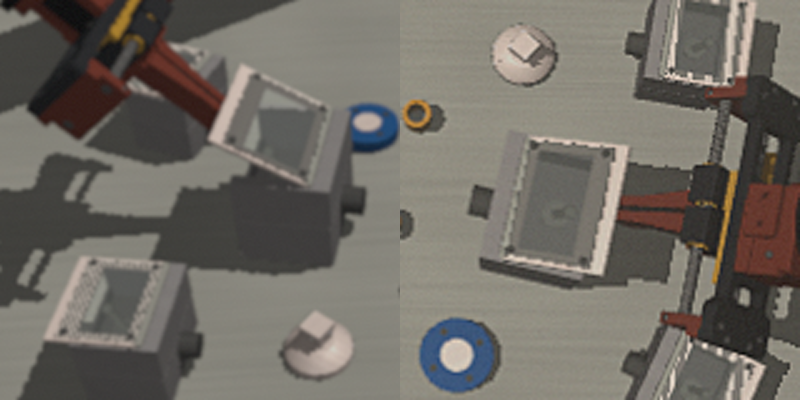

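Request:
carry_out(
  motion=[
    [0,0,0.004,0,0.038,0],
    [0,0,0.004,0,0.038,0],
    [0,0,0.004,0,0.038,0],
    [0,0,0.004,0,0.037,0],
    [0,0,0,0,0,0],
    [0,0,0,0,0,0],
  ],
)

```text
time: 9.38
ee_pos: [557.1, -12.7, 98.5]
eef_rot: [0.695, 0.565, 0.344, -0.282]
wrist_force: [-0.3, -0.4, -0.2]
opening: 0.5
```

```bash
python3 -c "
from h import *
status([-33,-3,80],0.65)"
```

```text
t9.38 box [-39.7  -3.2  98.5] z-tool tilt(down) 0.649 j [-0.68  0.7   1.76  0.82  1.33 -0.95] F [-0.3 -0.4 -0.2] open 0.5
turn tool [-0.002 -0.001 -0.001]
shift tool m [-0.0107 -0.0001  0.0165]
```

Request:
carry_out(
  motion=[
    [-0.0027,0,0.0041,0,0,0],
    [-0.0027,0,0.0041,0,0,0],
    [-0.0027,0,0.0041,0,0,0],
    [-0.0026,0,0.0042,0,0,0],
    [0,0,0,0,0,0],
    [0,0,0,0,0,0],
  ],
)

```text
time: 10.12
ee_pos: [558.5, -6.1, 80.1]
eef_rot: [0.695, 0.566, 0.344, -0.281]
wrist_force: [0.0, -1.3, -0.7]
opening: 0.8
```

```bash
python3 look.py 5; python3 -c "
from h import *
status([-24,-2,80],0.65);status([-14,-2,81.5],0.65);status([-3.5,-2,79.5])"
```

```text
t10.22 box [-33.1  -3.3  80.2] z-tool tilt(down) 0.65 j [-0.67  0.73  1.77  0.83  1.3  -0.97] F [ 0.6 -0.  -0.4] open 0.5
turn tool [-0.002 -0.    -0.001]
shift tool m [ 0.0053 -0.0013  0.0073]
t10.22 box [-33.1  -3.3  80.2] z-tool tilt(down) 0.65 j [-0.67  0.73  1.77  0.83  1.3  -0.97] F [ 0.6 -0.  -0.4] open 0.5
turn tool [-0.002 -0.    -0.001]
shift tool m [ 0.0126 -0.0013  0.0144]
t10.22 box [-33.1  -3.3  80.2] z-tool tilt(down) 0.65 j [-0.67  0.73  1.77  0.83  1.3  -0.97] F [ 0.6 -0.  -0.4] open 0.5
shift tool m [ 0.0173 -0.0013  0.0239]
```

View pics/c5.png

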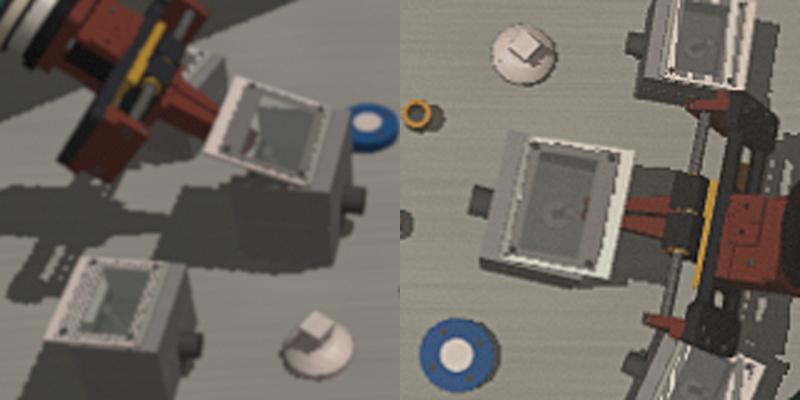

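Request:
carry_out(
  motion=[
    [0.0027,-0.0006,0.0036,0,0,0],
    [0.0026,-0.0007,0.0037,0,0,0],
    [0.0024,0,0.0024,0,0,0],
    [0.0024,0,0.0024,0,0,0],
    [0.0024,0,0.0024,0,0,0],
    [0.0016,0,0.0031,0,0,0],
    [0.0016,0,0.0031,0,0,0],
    [0.0016,0,0.0031,0,0,0],
    [0,0,0,0,0,0],
    [0,0,0,0,0,0],
  ],
)

```text
time: 11.48
ee_pos: [563.2, 22.8, 79.2]
eef_rot: [0.695, 0.566, 0.344, -0.281]
wrist_force: [-0.1, -1.4, 0.4]
opening: 0.3
```

```bash
python3 look.py 6; python3 -c "
from h import *
status([-2,-2,79],0.65)"
```

```text
t11.57 box [-3.7 -1.9 79.2] z-tool tilt(down) 0.65 j [-0.62  0.72  1.79  0.87  1.27 -0.97] F [ 0.  0. -0.] open 0.3
turn tool [-0.002 -0.    -0.001]
shift tool m [0.0009 0.0001 0.0015]
```

View pics/c6.png

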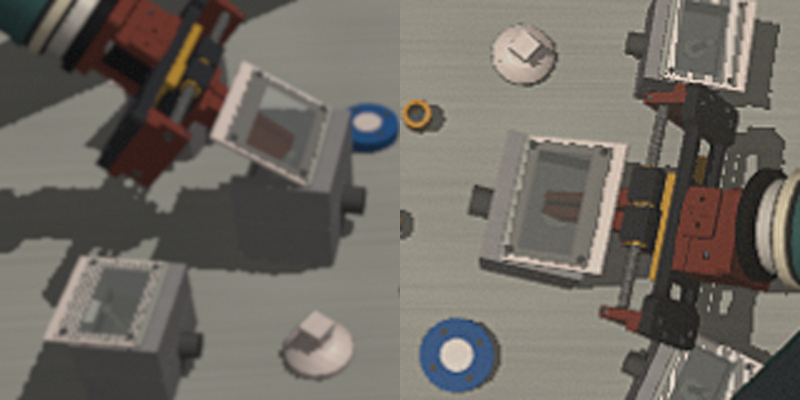

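```bash
python3 - <<'E'
from h import *
a,da=robot.read_camera('scene');b,db=robot.read_camera('top')
z1=cv2.resize(a[155:205,230:290,::-1],(480,400),interpolation=2);z2=cv2.resize(b[165:215,340:380,::-1],(320,400),interpolation=2)
cv2.imwrite('pics/c7.png',np.hstack([z1,z2]))
for n,o,f in(('scene',(230,155),8),('top',(340,165),8)):
    print(n,[((p-o)*f).round() for p in proj(n,b2w([[-21,0,75],[1,0,75],[-10,0,49]]))], ((proj(n,robot.get_state()['ee_pos'])[0]-o)*f))
E
```

```text
scene [array([263., 404.]), array([370., 413.]), array([326., 504.])] [343.10296811 401.74311223]
top [array([231., 233.]), array([139., 213.]), array([178., 240.])] [161.87411211 206.40099947]
```

View pics/c7.png

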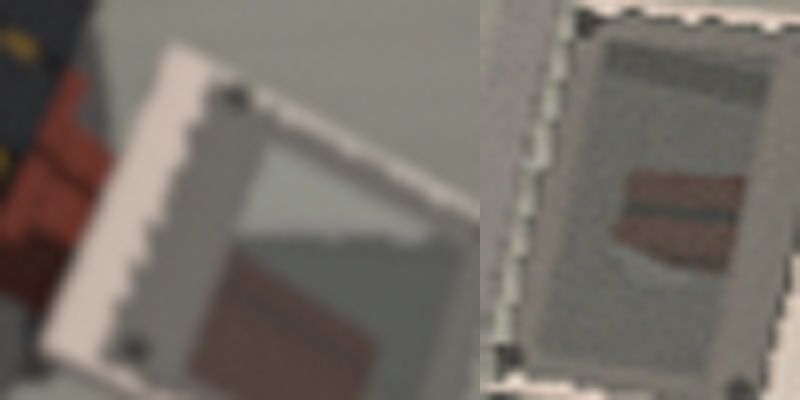

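Request:
carry_out(
  motion=[
    [0.0005,0,0.0008,0,0,0],
    [0.0004,0,0.0007,0,0,0],
    [0,0,0,0,0,0],
    [0,0,0,0,0,0],
  ],
)

```text
time: 12.18
ee_pos: [563.5, 24.1, 79.1]
eef_rot: [0.695, 0.566, 0.344, -0.281]
wrist_force: [-2.9, -4.6, 0.6]
opening: 0.6
```

```bash
python3 -c "
from h import *
import time
status([-33,-2,82],0.65)
for i in range(4):
  robot.read_camera('top'); print(robot.get_state()['wrist_force'].round(1))"
```

```text
t12.18 box [-2.3 -2.1 79.1] z-tool tilt(down) 0.65 j [-0.62  0.72  1.79  0.87  1.27 -0.97] F [-2.9 -4.6  0.6] open 0.6
turn tool [-0.001  0.    -0.001]
shift tool m [-0.0163 -0.0001 -0.0262]
[-2.  -4.7 -0.9]
[-2.8 -5.3  0.1]
[-1.8 -4.9  0.1]
[-2.7 -5.4  0.3]
```

A 5 N reaction along −x suggests the toggle has reached its stop. I'll draw back with the guard still up and look.

Request:
carry_out(
  motion=[
    [-0.0027,0,-0.0044,0,0,0],
    [-0.0027,0,-0.0044,0,0,0],
    [-0.0027,0,-0.0044,0,0,0],
    [-0.0027,0,-0.0044,0,0,0],
    [-0.0027,0,-0.0044,0,0,0],
    [-0.0027,0,-0.0044,0,0,0],
    [0,0,0,0,0,0],
    [0,0,0,0,0,0],
  ],
)

```text
time: 13.38
ee_pos: [557.5, -5.8, 82.4]
eef_rot: [0.695, 0.566, 0.344, -0.281]
wrist_force: [0.6, -1.0, 0.1]
opening: 0.6
```

```bash
python3 - <<'E'
from h import *
status([-51,-2,105],0.65)
a,da=robot.read_camera('scene');b,db=robot.read_camera('top')
b0=cv2.imread('pics/top0.png')[:,:,::-1]
f=lambda b:cv2.resize(b[165:215,340:380,::-1],(320,400),interpolation=2)
z=np.hstack([f(b0),f(b)])
for p in proj('top',b2w([[-21,0,75],[1,0,75],[-10,0,49]])):
    q=((p-[340,165]+.5)*8).astype(int); cv2.circle(z,tuple(map(int,q)),24,(0,255,0),1)
cv2.imwrite('pics/c8.png',cv2.convertScaleAbs(z,alpha=1.6))
E
python3 look.py 9
```

```text
t13.38 box [-32.9  -2.2  82.4] z-tool tilt(down) 0.65 j [-0.67  0.72  1.77  0.83  1.3  -0.97] F [ 0.6 -1.   0.1] open 0.6
turn tool [-0.001 -0.    -0.001]
shift tool m [ 0.0071 -0.0003 -0.0281]
```

View pics/c8.png

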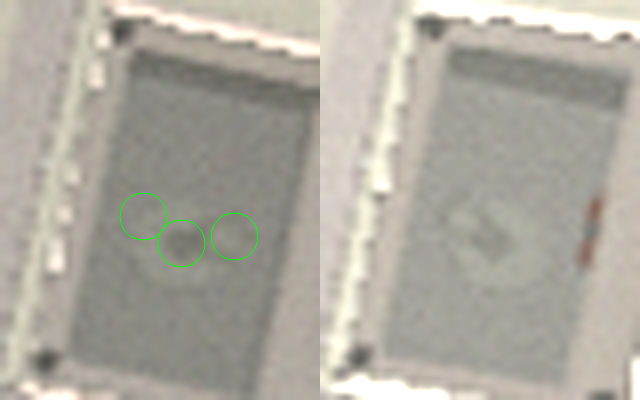

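View pics/c9.png

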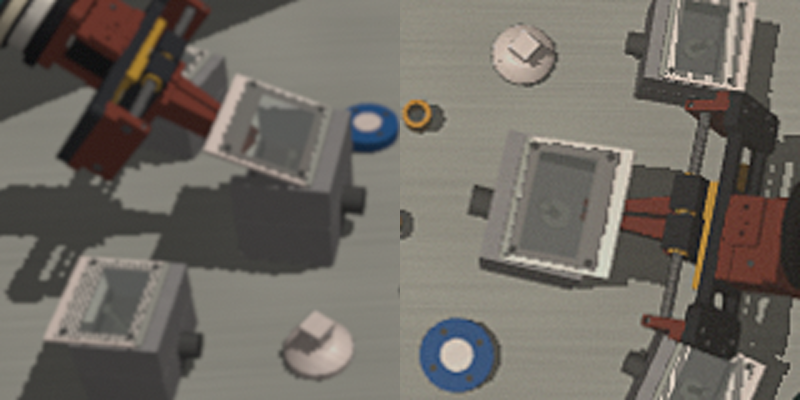

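Enlarged crop: the bat now runs from about (490,235) to (460,210), on the predicted fully-over position. Next I withdraw, lowering the finger outside the front wall so the guard closes.

```bash
python3 -c "
from h import *
status([-58,-3,90],0.8)"
```

```text
t13.57 box [-32.7  -2.1  82.4] z-tool tilt(down) 0.65 j [-0.67  0.72  1.77  0.83  1.3  -0.97] F [ 0.5  0.1 -0.9] open 0.5
turn tool [-0.001 -0.15  -0.   ]
shift tool m [-0.0093  0.0009 -0.0248]
```

Request:
carry_out(
  motion=[
    [-0.0016,0,-0.0041,0,0,0],
    [-0.0016,0,-0.0041,0,0,0],
    [-0.0016,0,-0.0041,0,0,0],
    [-0.0016,0,-0.0041,0,0,0],
    [-0.0016,0,-0.0041,0,0,0],
    [-0.0013,0,-0.0043,0,0,0],
    [0,0,0,0,-0.05,0],
    [0,0,0,0,-0.05,0],
    [0,0,0,0,-0.05,0],
    [0,0,0,0,0,0],
  ],
)

```text
time: 14.82
ee_pos: [552.5, -29.7, 91.0]
eef_rot: [0.718, 0.586, 0.291, -0.237]
wrist_force: [-0.4, -1.4, -0.3]
opening: -0.1
```

```bash
python3 look.py 10; python3 -c "
from h import *
status([-60,-3,60],0.8)"
```

```text
t14.93 box [-57.6  -2.1  90.4] z-tool tilt(down) 0.8 j [-0.65  0.63  1.76  0.73  1.24 -0.87] F [ 0.3 -0.5 -0.2] open 0.4
turn tool [-0.002 -0.     0.001]
shift tool m [-0.0229  0.0009  0.0201]
```

View pics/c10.png

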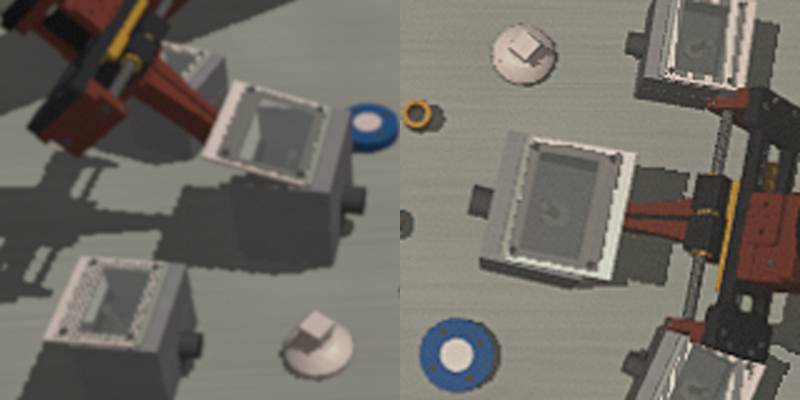

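Guard still rests on the finger. Lowering to close it, then drawing out.

Request:
carry_out(
  motion=[
    [-0.0029,0,0.0025,0,0,0],
    [-0.0029,0,0.0025,0,0,0],
    [-0.0029,0,0.0025,0,0,0],
    [-0.0029,0,0.0025,0,0,0],
    [-0.0029,0,0.0025,0,0,0],
    [-0.0029,0,0.0025,0,0,0],
    [-0.0029,0,0.0025,0,0,0],
    [-0.0029,0,0.0025,0,0,0],
    [0,0,0,0,0,0],
    [-0.0023,0,-0.0076,0,0,0],
    [-0.0023,0,-0.0076,0,0,0],
    [-0.0023,0,-0.0076,0,0,0],
    [-0.0023,0,-0.0076,0,0,0],
    [-0.0023,0,-0.0076,0,0,0],
    [-0.0023,0,-0.0076,0,0,0],
    [-0.0023,0,-0.0076,0,0,0],
    [-0.0023,0,-0.0076,0,0,0],
    [0,0,-0.015,0,0,0],
    [0,0,-0.02,0,0,0],
    [0,0,-0.02,0,0,0],
  ],
)

```text
time: 17.42
ee_pos: [532.6, -126.0, 130.6]
eef_rot: [0.719, 0.585, 0.291, -0.238]
wrist_force: [-0.0, -0.3, -0.1]
opening: 0.5
```

Request:
carry_out(
  motion=[
    [0,0,-0.02,0,0,0],
    [0,0,-0.02,0,0,0],
    [0,0,-0.02,0,0,0],
    [0,0,0,0,0,0],
    [0,0,0,0,0,0],
    [0,0,0,0,0,0],
  ],
)

```text
time: 18.18
ee_pos: [524.1, -165.3, 172.3]
eef_rot: [0.718, 0.585, 0.291, -0.239]
wrist_force: [-0.4, 0.3, 0.5]
opening: 0.5
```

```bash
python3 look.py 11; python3 - <<'E'
from h import *
status()
b,d=robot.read_camera('top'); b0=cv2.imread('pics/top0.png'); b=b[:,:,::-1]
f=lambda b:cv2.resize(b[165:215,340:380],(320,400),interpolation=2)
cv2.imwrite('pics/c12.png',cv2.convertScaleAbs(np.hstack([f(b0),f(b)]),alpha=1.8))
d0=np.load('pics/top0d.npy'); pts=[[348,132],[308,156],[295,199],[322,252]]
print(np.median(np.abs(d-d0)[170:215,345:388]))
for u,v in pts: print((u,v),np.abs(cv2.absdiff(b,b0)[v-18:v+18,u-18:u+18]).mean())
E
```

```text
t18.27 box [-195.9   -1.9  172.3] z-tool tilt(down) 0.799 j [-0.84  0.58  1.58  0.59  1.52 -0.84] F [-0.1  0.3 -0.7] open 0.5
1.480957
(348, 132) 3.747685185185185
(308, 156) 3.563014403292181
(295, 199) 3.63940329218107
(322, 252) 3.4511316872427984
```

View pics/c11.png

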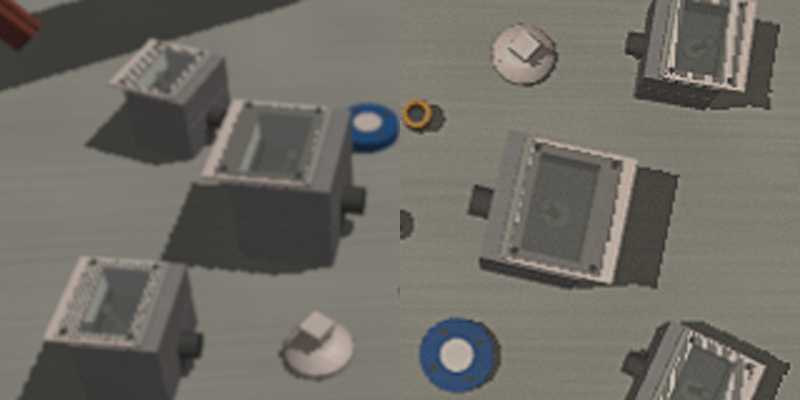

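View pics/c12.png

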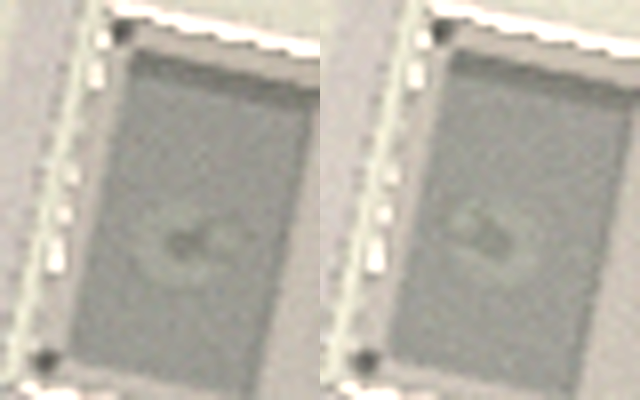

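The guard is shut, its outline matching the first picture. The ball has moved from about (235,236) to (463,212), which is over towards the hinge. The loose parts show no change, and the arm is clear.

```bash
python3 -c "
from rig import robot
print(robot.job_done())"
```

```text
the job is handed in; nothing more can be done
None
```

The tester is armed. I lifted the guard by its front lip with the closed fingertips, to about 0.45 rad worked out from the finger position. I then pushed the toggle over to its stop, where the wrist force rose to about 5 N. I drew the finger out and lowered it outside the front wall, so the guard came most of the way down resting on it rather than dropping freely. The job was handed in at about 18 s.

**Last checks:**
- **Guard:** it looks shut and level. Its outline matches the first picture and the depth differs by a median of 1.5 mm, which is within noise.
- **Toggle:** the ball sits at the predicted fully-over position, though it was faint through the pane.
- **Loose parts:** the image patches around all four are unchanged.
- **Gripper:** it is clear of everything, and the wrist force is near zero.

No check failed or disagreed. I had no direct reading of the guard or toggle angles; both come from the pictures and the wrist force.

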